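# Let out the bottle rack by one hole and add a bottle

## Task

Make the bottle rack longer and fill the new place: pinch the sleeve of its telescoping rail so that the spring snap button is pressed in flush, slide the sleeve outward until the button snaps out by itself in the next hole, and never force the sleeve against the button. Then stand the spare brown bottle upright in the trough, in the gap between the last bottle and the sliding stop, keep the other bottles standing in the row, and leave the other things on the table where they are.

Things in the scene. Friction and masses are not known exactly. Their poses are not given: they have to be found in the camera images.
- rack: Fixed bottle rack: plywood board 170 (x) x 270 (y) x 10 mm. Origin: centre of its underside, on the table; z up, yaw within 0.25 rad of the robot's frame. x points from the rail (nearest the robot, along y at x = -55 mm) to the bottle trough (along y at x = +50 mm); +y is the way the rail is let out. A black post (y = -123 mm, top z = 95 mm) holds the rail.
- trough_end (a point): Foot of the fixed end stop's face, on the trough's middle line, at the floor: rack (50, -105, 10) mm. From here the trough runs 225 mm along the rack's +y; floor at z = 10 mm, two lips 54 mm apart up to z = 18 mm.
- rail (a point): Point on the rail's axis level with the snap button: rack (-55, 5, 75) mm, 75 mm above the table, does not move. The rail is a fixed steel tube 22 mm square from the post to rack y = +50 mm, which carries the button, inside the sliding sleeve. 105 mm from the bottle row's line.
- sleeve: Aluminium square tube, 28x28 mm outside, wall 2.5 mm, rack y -98 to +65 mm at the start; slides along rack +y with about 3 N friction. Origin: the rack's origin plus the slide. In the wall facing the robot are two 13.5 mm holes: the one the button is in, and the next, 50 to 70 mm toward the post in a screwed-on steel strip (exact distance differs, found by feel).
- stop_face (a point): Middle of the sliding stop's face that looks to the bottles (rack -y), on the trough's middle line, 65 mm above the table; axes as the rack. The stop is a flat bar on the sleeve, 12 mm thick along y, z 40 to 88 mm, crossing the trough; at the start its face is at rack y = +38 mm.
- button: Steel spring snap button on the fixed inner tube, 12 mm across, with a tapered end, its axis along the rack's x, pointing to the robot (-x). Its origin coincides with the rack's origin when the button is out.
- button_tip (a point): Middle of the button's end, 75 mm above the table, 18 mm from the rail's axis when it is out, that is 4 mm proud of the sleeve's wall.
- button_press (a joint): How far the button is pressed in, m: 0 out, 0.004 flush with the sleeve's outside, about 0.0065 under its wall. Spring 1.2 N at 0, 2.3 N at flush. Pressed in less than 2.5 mm it locks the sleeve, with 0.75 mm play; when flush, a pull of about 6 to 11 N carries the hole's edge over its taper, then the wall keeps it in.
- sleeve_slide (a joint): How far the sleeve is let out along the rack's +y, m: about 0 at the start. It slides freely once the button is under its wall, until at 0.050 to 0.070 the button snaps out in the next hole and it stops dead; the end stop is at 0.084. More than 14 N between sleeve and button does damage.
- row_0: Brown bottle with black cap standing in the trough, next to the fixed end stop; 45 mm across its body (up to 65 mm above its foot), 104 mm tall, cap 25 mm. Origin: centre of its underside.
- row_1: Brown bottle with black cap standing in the trough, the middle one; 45 mm across its body (up to 65 mm above its foot), 104 mm tall, cap 25 mm. Origin: centre of its underside.
- row_2: Brown bottle with black cap standing in the trough, the last one, next to the sliding stop; 45 mm across its body (up to 65 mm above its foot), 104 mm tall, cap 25 mm. Origin: centre of its underside.
- spare: Spare brown bottle with black cap standing upright on the table to the right of the rack; same size as those in the row (45 mm across its body up to 65 mm height, 104 mm tall, 0.13 to 0.27 kg). Origin: centre of its underside.
- petal_jar: Bystander: glass jar of dried petals with a gold screw lid, 72 mm across, 93 mm tall, on the table. Origin: centre of its underside.
- small_jar: Bystander: small glass jar with a green lid, 60 mm across, 78 mm tall, on the table. Origin: centre of its underside.
Mind the look-alikes: they are no part of the job. What is shaped like the row_2 but yellow is not meant. Leave any blue look-alike of the spare alone.

How it is judged:
On the way, in this order (a step that is already met when the one before it is completed fails the run):
1. the button is pressed in and the sleeve has left the first hole (value of joint sleeve_slide above 0.006 m and value of joint button_press above 0.0045 m), for 0.05 s.
2. the button has snapped out in the next hole (value of joint sleeve_slide above 0.046 m and value of joint button_press below 0.0012 m), for 0.2 s.
At the end, for the whole second after the job is handed in: Sleeve let out over 46 mm, at rest, button out in the next hole within 1.2 mm. All four bottles at rest in the trough: upright within 0.12 rad, on its floor, within 10 mm of its middle line; the spare between last bottle and sliding stop (rack y over 45 mm, within 80 mm of the last bottle) (all of step 2 and velocity of joint sleeve_slide between -0.005 and 0.005 m/s and x of spare in the frame of rack between 0.04 and 0.06 m and z of spare in the frame of rack between 0.007 and 0.0135 m and angle between each of spare, row_0, row_1, row_2's own z axis and vertical below 0.12 rad and linear speed of each of spare, row_0, row_1, row_2 below 0.03 m/s and y of spare in the frame of stop_face below -0.018 m and horizontal distance between spare and row_2 below 0.08 m and x of row_0 in the frame of rack between 0.04 and 0.06 m and z of row_0 in the frame of rack between 0.007 and 0.0135 m and x of row_1 in the frame of rack between 0.04 and 0.06 m and z of row_1 in the frame of rack between 0.007 and 0.0135 m and x of row_2 in the frame of rack between 0.04 and 0.06 m and z of row_2 in the frame of rack between 0.007 and 0.0135 m and y of spare in the frame of rack above 0.045 m); the robot touches nothing.
It fails at once if the sleeve is forced against the button with more than 14 N (contact force between sleeve and button above 14 N).
It fails at once if a bottle is tipped over (angle between any of row_0, row_1, row_2, spare's own z axis and vertical above 0.6 rad).
It fails at once if a bystander is pushed more than 30 mm (distance of any of petal_jar, small_jar from where it was at the start of the episode above 0.03 m).
It also fails if it takes over 58 s, if anything falls off the work surface, if the arm or the gripper's body presses on something with over 40 N, if the wrist force passes 120 N, or if a joint passes its speed limit or range.

## Robot

A 6-joint arm with a two-finger parallel gripper is mounted at the origin on the work surface; the furniture and walls round the work are solid. World frame = base frame: x ahead of the robot, y to its left, z up, the work surface at z = 0. Lengths are in m, angles in rad, forces in N, time in s.
With the tool pointing down it reaches from about 0.3 to 0.825 m from the base axis. Payload 5.4 kg.
Tool frame: the origin (TCP) lies midway between the tips of the shut fingers; the grasp point (between the pads) lies robot.pinch_z behind it (robot.pinch_z is the distance from the TCP to the grasp point, in m); z points along the fingers, y is the line along which they close (so a half turn about z gives the same grasp; the last joint's range is limited). The gripper opens to 92 mm and grips with 3 to 60 N. Pads are 20 mm wide; open, the fingers measure 128 mm over their backs; the gripper's body (75 mm by 189 mm) begins 69 mm behind the grasp point.
Start: joints at [0.914, 0.158, 1.597, -0, 1.386, -0.21], TCP at [0.248, 0.519, 0.215] pointing down, gripper open.
Joint ranges: [-2.91, 2.91], [-0.94, 2.29], [0.18, 2.7], [-1.29, 4.43], [0.17, 2.64], [-3, 3]. Speed limits (rad/s): [2.57, 2.57, 3.14, 3.14, 3.14, 3.14].

## Interface

Orientations are given as a rotation vector (axis times angle).
In Python, from workcell import robot gives the robot as it stands. The module is installed in compiled form; this text tells all that it offers.
- The arm moves only by the tool jog_arm, never from a script. Its argument "plan" is a list of rows, each an object of numbers: "dx", "dy", "dz": the shift along the world's x, y, z in cm; "twist": the turn about the world's z in degrees. In form: [{"dx": .., "dy": .., "dz": .., "twist": ..}, ...]. A call has 1 to 12 rows; each row shifts and turns the commanded pose from where the row before left it; what a row does not reach is not made up. A row lasts 1/10 s, in which the tool goes at most 50 mm and 8.59 degrees, less where a joint would pass 70% of its speed; a pose out of reach is approached as far as the arm can. A call with a gripper value outside its range is refused whole. "fingers" is the finger opening in cm, from 0 to 9.19, set as the call begins (left out, the last holds). The fingers move at their own pace and stop on an object; "force" is the grip in N (left out, the last holds). Time passes only in rows, so rows that do not move let the fingers close. It gives the time, the measured TCP pose, the force, the opening and the grip force at its end, in the units of the state.
- robot.read_state(): the state, without advancing time (a new reading comes with each control period).
- robot.camera(name): name is "scene" or "top" or "wrist"; returns a dict with "frame" (420x560x3 uint8, blue, green, red), "K" (3x3 intrinsics, pixels), "pose" (4x4, takes a point from camera to world coordinates). Camera axes: x right, y down, z forward; pixel columns grow to the right and rows downward; lengths in m; the calibration is good to about 2 mm. A picture is of the moment at which its call begins. There is no depth.
- robot.sign_off(): hands the job in; it is judged then, once.
The state is a dict: "time_s": time; "joint_pos": joint angles; "qd": joint speeds; "tau": joint torques, N m; "ee_pos": TCP position; "tcp_rot": TCP orientation; "ft_force": force on the tool from outside, world axes, zero at the start; "torque": the same for the moment, N m; "grip_width": finger opening in m; "finger_force": force on a finger pad.
Only numpy, scipy, OpenCV 4.12 (cv2) and the standard library are available. Lean on these libraries where they do the work, as an engineer would, in place of code of your own. Each camera call takes 0.05 s, during which the arm holds its last target. There are 200 camera calls.

## Working session

There is one attempt and no reset: what is moved stays moved. The work goes in short steps, Python scripts to look and compute and a tool call to move; the robot and the scene stay as the last step left them, time stands still between calls to the robot, and variables do not carry over. Pictures are saved under pics/ and viewed, at most 11 in all, crops included, and the job is handed in when it is done.

Besides the shell and the picture viewer there is one more tool, called after "Call:" in YAML: its name, and indented under it one key for each argument. jog_arm: Moves the arm, as the interface text tells. Its arguments: {"type":"object","properties":{"plan":{"type":"array"},"fingers":{"type":"number"},"force":{"type":"number"}},"required":["plan"]}

```bash
mkdir -p pics; cat > h.py <<'E'
import numpy as np,cv2
from workcell import robot
def snap(n,f):
    c=robot.camera(n); cv2.imwrite(f'pics/{f}.png',c['frame']); np.savez(f'pics/{f}.npz',K=c['K'],pose=c['pose']); return c
def onplane(c,u,v,z):
    K=np.array(c['K']);P=np.array(c['pose']);d=P[:3,:3]@np.linalg.solve(K,[u,v,1.]);o=P[:3,3];return o+d*(z-o[2])/d[2]
def proj(c,p):
    K=np.array(c['K']);P=np.array(c['pose']);q=K@(P[:3,:3].T@(np.array(p)-P[:3,3]));return q[:2]/q[2]
def load(f): return cv2.imread(f'pics/{f}.png'),np.load(f'pics/{f}.npz')
E
python3 - <<'E'
from h import *
a=snap('top','top0');b=snap('scene','scene0')
print(robot.pinch_z,robot.read_state()); print(a['K'],a['pose'],b['pose'])
E
```

```text
0.0187 {'time_s': 0.1, 'joint_pos': array([ 9.13921778e-01,  1.58928357e-01,  1.59807377e+00, -4.36102611e-05,
        1.38621025e+00, -2.10109148e-01]), 'qd': array([ 0.00073431, -0.00111559, -0.00181682,  0.00028592, -0.00073766,
        0.00014961]), 'tau': array([ 1.02780708e-03, -3.86504889e+01, -3.22961318e+01,  7.04653538e-02,
        3.39066144e-02, -3.11161989e-05]), 'ee_pos': array([0.24811975, 0.51809724, 0.21376608]), 'tcp_rot': array([-6.95800960e-01, -3.06291201e+00,  2.33672684e-03]), 'ft_force': array([ 0.37547586, -0.24641988, -0.3804296 ]), 'torque': array([-0.00212406,  0.00512521, -0.00637945]), 'finger_force': 0.0, 'grip_width': 0.09158716759851779}
[[440.0801777    0.         279.90492603]
 [  0.         440.0801777  204.14705961]
 [  0.           0.           1.        ]] [[ 0.00876195 -0.98452108  0.17504703  0.35989618]
 [-0.99986415 -0.00618176  0.01527983 -0.00210224]
 [-0.01396122 -0.17515713 -0.9844415   1.206945  ]
 [ 0.          0.          0.          1.        ]] [[ 0.53783061 -0.47602903  0.69579781 -0.28685652]
 [-0.84304981 -0.30144189  0.44542093 -0.52449499]
 [-0.00229069 -0.82615322 -0.56344086  0.76778768]
 [ 0.          0.          0.          1.        ]]
```

View pics/top0.png

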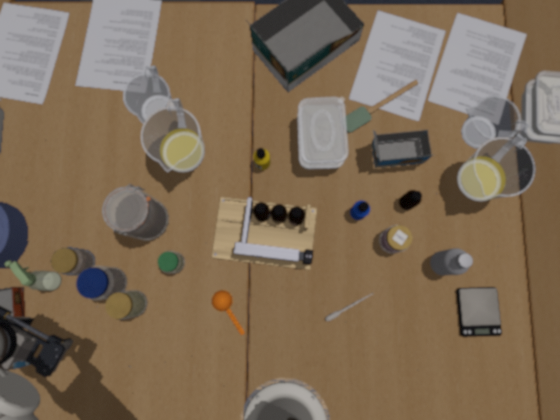

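View pics/scene0.png

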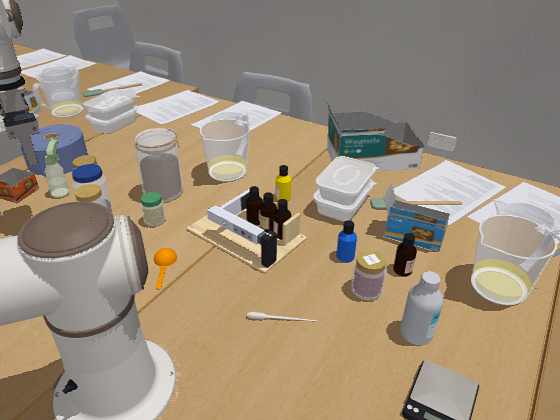

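Top view: the rack is at about (265,233), with row caps at (262,212), (279,214) and (297,216), the sleeve at about (270,254) and the post at (307,257). Candidates for the spare are brown (410,200), blue (360,211, decoy) and yellow (263,157, decoy), plus the row bottles themselves. I choose brown (410,200), right of the rack. The petal jar is at (397,240) and the small jar at (168,262).

```bash
python3 - <<'E'
from h import *
im,c=load('top0')
cr=im[180:280,205:435]; cv2.imwrite('pics/crop0.png',cv2.resize(cr,None,fx=3.4,fy=3.4,interpolation=cv2.INTER_CUBIC))
g=im.astype(int);
h=cv2.cvtColor(im,cv2.COLOR_BGR2HSV)
roi=np.zeros(im.shape[:2],np.uint8); roi[190:275,205:320]=255
def comps(m,n,mn=25):
    k,l,s,ce=cv2.connectedComponentsWithStats(m)
    for i in range(1,k):
        if s[i,4]>mn: print(n,s[i],ce[i].round(1))
sl=cv2.inRange(h,(0,0,110),(180,60,255))&roi; comps(sl,'sleeve',40)
k,l,s,ce=cv2.connectedComponentsWithStats(sl)
i=1+np.argmax(s[1:,4]); print(cv2.boxPoints(cv2.minAreaRect(cv2.findContours((l==i).astype(np.uint8),0,2)[0][0])))
roi[:]=0; roi[185:270,205:430]=255
comps(cv2.inRange(h,(0,0,0),(180,255,45))&roi,'dark')
E
```

```text
sleeve [ 233  197   68   65 1149] [261.4 243.5]
[[232.51999 253.36   ]
 [240.78    195.53998]
 [306.58    204.93996]
 [298.31998 262.75998]]
dark [399 191  22  19 282] [409.5 199.7]
dark [252 203  52  22 646] [278.1 213.6]
dark [358 203  10   9  58] [362.6 206.7]
dark [303 257   8   7  38] [306.3 260.6]
```

View pics/crop0.png

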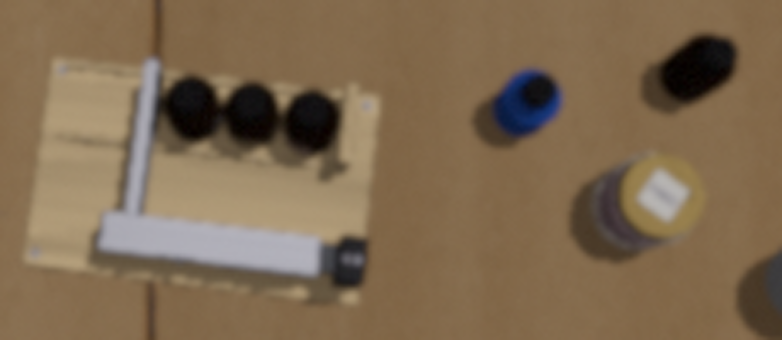

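The crop confirms the brown bottle with a black cap at crop (700,65), dark all over, so it isn't the blue one. Board corners are at crop (55,60), (380,97), (358,303) and (25,265). The sleeve top is bounded by about (103,212), (322,240), (318,275) and (97,248).

```bash
python3 - <<'E'
from h import *
im,c=load('top0')
P=lambda x,y,z:onplane(c,205+(x+.5)/3.4-.5,180+(y+.5)/3.4-.5,z)
B=np.array([P(*q,.01) for q in [(55,60),(380,97),(358,303),(25,265)]])
print(B.round(4)); ctr=B.mean(0)
print('ctr',ctr,'len',np.linalg.norm(B[0]-B[1]),np.linalg.norm(B[3]-B[2]),np.linalg.norm(B[0]-B[3]),np.linalg.norm(B[1]-B[2]))
yv=(B[0]-B[1])+(B[3]-B[2]); yaw=np.arctan2(-yv[0],yv[1]);print('yaw board',yaw)
xv=(B[0]-B[3])+(B[1]-B[2]); print(np.arctan2(xv[1],xv[0]))
S=np.array([P(*q,.089) for q in [(103,212),(322,240),(318,275),(97,248)]]);print(S.round(4))
yv=S[0]-S[1];print('sleeve yaw',np.arctan2(-yv[0],yv[1]),np.linalg.norm(yv))
R=np.array([[np.cos(yaw),-np.sin(yaw)],[np.sin(yaw),np.cos(yaw)]])
print('sleeve in rack',((S[:,:2]-ctr[:2])@R).round(4))
for q in [(152,60),(160,60),(140,215),(126,212)]: print('stop',((P(*q,.088)[:2]-ctr[:2])@R).round(4))
T=lambda x,y,z:np.r_[R@[x,y]+ctr[:2],z]
s,cs=load('scene0')
for n,p in dict(btn=(-.073,.005,.075),ts=(-.055,.065,.089),r2=(.05,.014,.114),post=(-.055,-.123,.095),b0=(.085,.135,.01),b1=(-.085,-.135,.01),cc=(-.085,.135,.01)).items(): print(n,T(*p).round(4),proj(c,T(*p)).round(1),proj(cs,T(*p)).round(1))
cv2.imwrite('pics/crop1.png',cv2.resize(s[155:300,180:430],None,fx=3.2,fy=3.2,interpolation=cv2.INTER_CUBIC))
E
```

```text
[[ 0.591   0.1807  0.01  ]
 [ 0.5621 -0.0842  0.01  ]
 [ 0.3967 -0.0659  0.01  ]
 [ 0.4245  0.1992  0.01  ]]
ctr [0.49356743 0.05745236 0.01      ] len 0.2664426781362732 0.2665612732721031 0.16758437646254748 0.16640310462296637
yaw board -0.10659349889636544
-0.11076349895568703
[[ 0.4601  0.1288  0.089 ]
 [ 0.4405 -0.035   0.089 ]
 [ 0.4146 -0.0321  0.089 ]
 [ 0.4332  0.1326  0.089 ]]
sleeve yaw -0.11921538680389407 0.16504437345761547
sleeve in rack [[-0.0409  0.0674]
 [-0.0429 -0.0976]
 [-0.069  -0.0974]
 [-0.068   0.0683]]
stop [0.0784 0.0458]
stop [0.0791 0.0397]
stop [-0.0399  0.0397]
stop [-0.0388  0.0504]
btn [0.4215 0.0702 0.075 ] [258.  257.7] [223.8 224.5]
ts [0.4458 0.1279 0.089 ] [235.1 247.6] [211.  207.6]
r2 [0.5448 0.0661 0.114 ] [259.6 207.7] [253.5 188.3]
post [ 0.4258 -0.059   0.095 ] [309. 256.] [269.4 234.8]
b0 [0.5924 0.1826 0.01  ] [220.1 196.8] [230.3 199.5]
b1 [ 0.3947 -0.0677  0.01  ] [310.6 269.5] [265.5 271.6]
cc [0.4234 0.2007 0.01  ] [211.4 258. ] [186.2 227.8]
```

View pics/crop1.png

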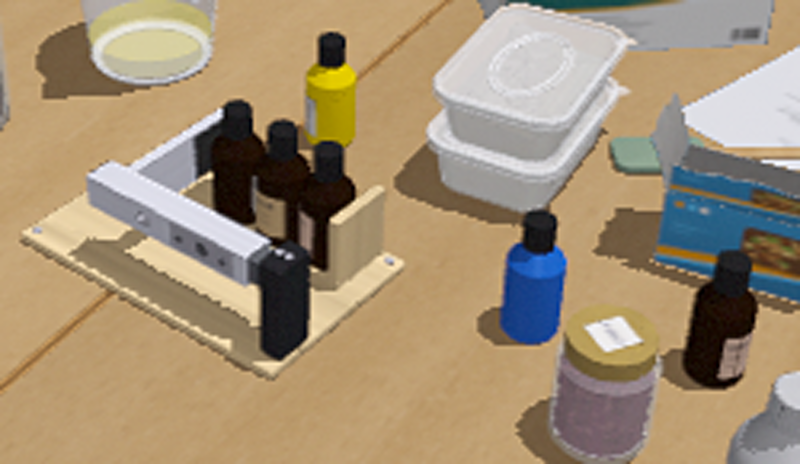

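The scene crop agrees: the button at crop (140,217), i.e. image (223.8,222.8), is within 2 px of my rack pose's projection. The strip hole is at crop (200,248) and the spare at crop (720,320). The rack centre is about (0.4935,0.0575) with yaw −0.11. Moving over the button now.

Call:
jog_arm:
  plan:
    - {"dx": 1.2,"dy": -3.7,"dz": 1,"twist": -5.9}
    - {"dx": 1.2,"dy": -3.7,"dz": 1,"twist": -5.9}
    - {"dx": 1.6,"dy": -3.7,"dz": 1,"twist": -5.9}
    - {"dx": 1.6,"dy": -3.7,"twist": -5.9}
    - {"dx": 1.6,"dy": -3.8,"twist": -5.9}
    - {"dx": 1.6,"dy": -3.8,"twist": -5.9}
    - {"dx": 1.6,"dy": -3.8,"twist": -5.9}
    - {"dx": 1.7,"dy": -3.8,"twist": -5.9}
    - {"dx": 1.7,"dy": -3.8,"twist": -5.9}
    - {"dx": 1.7,"dy": -3.8,"dz": -2,"twist": -5.9}
    - {"dx": 1.8,"dy": -3.7,"dz": -2,"twist": -5.9}
    - {"dx": 1.8,"dy": -3.7,"dz": -2,"twist": -5.9}
  fingers: 6

```text
validation failed for argument at $.pl...
```

Call:
jog_arm:
  plan:
    - {}
    - {}

```text
validation failed for argument at $.pl...
```

```bash
python3 - <<'E'
from h import *
from scipy.spatial.transform import Rotation as R
w=snap('wrist','w0'); s=robot.read_state()
print(s['time_s'],s['ee_pos'],s['joint_pos'].round(2),s['ft_force']); print(R.from_rotvec(s['tcp_rot']).as_matrix().round(3))
print(w['pose'])
a=-.11;Rm=np.array([[np.cos(a),-np.sin(a)],[np.sin(a),np.cos(a)]])
T=lambda x,y,z:np.r_[Rm@[x,y]+[.4936,.0575],z]
print('target',T(-.055,.005,.075))
for p in [(-.041,.065,.089),(-.069,.065,.089),(-.041,-.098,.089),(-.069,-.098,.089),(-.073,.005,.075),(-.041,.038,.088),(.079,.038,.088)]: print(p,proj(w,T(*p)).round(1))
E
```

```text
0.15 [0.24815715 0.51816948 0.21385842] [ 0.91  0.16  1.6   0.    1.39 -0.21] [ 0.53901943 -0.39336173 -0.24185326]
[[-0.902  0.432 -0.001]
 [ 0.432  0.902 -0.001]
 [ 0.    -0.001 -1.   ]]
[[ 0.43093581  0.86967383  0.24075247  0.18039021]
 [ 0.90237987 -0.41466027 -0.11733468  0.55166861]
 [-0.00221241  0.2678139  -0.96346812  0.38240091]
 [ 0.          0.          0.          1.        ]]
target [0.43948131 0.06850759 0.075     ]
(-0.041, 0.065, 0.089) [ 57.2 501.8]
(-0.069, 0.065, 0.089) [ 45.  484.7]
(-0.041, -0.098, 0.089) [-62.9 534.4]
(-0.069, -0.098, 0.089) [-76.7 518.5]
(-0.073, 0.005, 0.075) [  6.7 482.4]
(-0.041, 0.038, 0.088) [ 37.3 506.4]
(0.079, 0.038, 0.088) [ 86.  572.5]
```

View pics/w0.png

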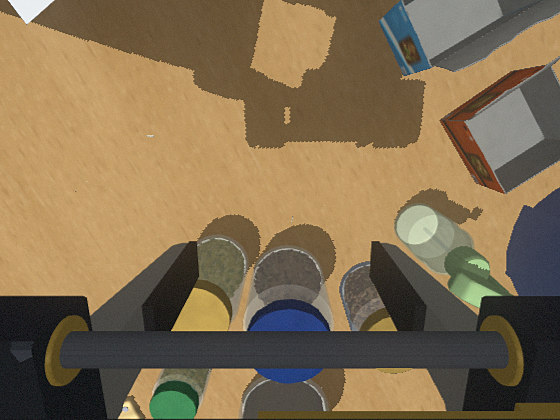

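The wrist picture is still at the start pose, showing jars below the gripper at (285,320), because the move was rejected: every row needs all four keys. Sending it again.

Call:
jog_arm:
  plan:
    - {"dx": 1.2,"dy": -3.7,"dz": 2,"twist": -5.9}
    - {"dx": 1.2,"dy": -3.7,"dz": 2,"twist": -5.9}
    - {"dx": 1.6,"dy": -3.7,"dz": 1,"twist": -5.9}
    - {"dx": 1.6,"dy": -3.7,"dz": 0,"twist": -5.9}
    - {"dx": 1.6,"dy": -3.8,"dz": 0,"twist": -5.9}
    - {"dx": 1.6,"dy": -3.8,"dz": 0,"twist": -5.9}
    - {"dx": 1.6,"dy": -3.8,"dz": 0,"twist": -5.9}
    - {"dx": 1.7,"dy": -3.8,"dz": 0,"twist": -5.9}
    - {"dx": 1.7,"dy": -3.8,"dz": 0,"twist": -5.9}
    - {"dx": 1.7,"dy": -3.8,"dz": -2,"twist": -5.9}
    - {"dx": 1.8,"dy": -3.7,"dz": -2,"twist": -5.9}
    - {"dx": 1.8,"dy": -3.7,"dz": -2,"twist": -5.9}
  fingers: 6

```text
time_s: 1.35
ee_pos: [0.4398, 0.0669, 0.204]
tcp_rot: [2.346, 2.088, 0.001]
ft_force: [1.0, 0.1, 0.0]
grip_width: 0.0602
finger_force: 0.0
```

Call:
jog_arm:
  plan:
    - {"dx": 0,"dy": 0,"dz": 0,"twist": 0}
    - {"dx": 0,"dy": 0,"dz": 0,"twist": 0}

```text
time_s: 1.55
ee_pos: [0.4391, 0.0681, 0.204]
tcp_rot: [-2.342, -2.091, 0.001]
ft_force: [-0.5, 1.6, 0.1]
grip_width: 0.0603
finger_force: 0.0
```

```bash
cat > w.py <<'E'
from h import *
import sys
from scipy.spatial.transform import Rotation as R
w=snap('wrist',sys.argv[1]); s=robot.read_state()
print(s['time_s'],s['ee_pos'],s['joint_pos'].round(2),s['ft_force']); print(R.from_rotvec(s['tcp_rot']).as_matrix().round(3))
a=-.11;Rm=np.array([[np.cos(a),-np.sin(a)],[np.sin(a),np.cos(a)]])
T=lambda x,y,z:np.r_[Rm@[x,y]+[.4936,.0575],z]
print('target',T(-.055,.005,.075))
for p in [(-.041,.065,.089),(-.069,.065,.089),(-.041,-.098,.089),(-.069,-.098,.089),(-.073,.005,.075),(-.041,.038,.088),(.079,.038,.088)]: print(p,proj(w,T(*p)).round(1))
E
python3 w.py w1
```

```text
1.6 [0.43927666 0.06881574 0.20466635] [-0.12 -0.18  1.96  0.    1.37 -0.01] [0.66126659 0.84003288 0.36172247]
[[ 0.111  0.994 -0.   ]
 [ 0.994 -0.111  0.   ]
 [ 0.    -0.    -1.   ]]
target [0.43948131 0.06850759 0.075     ]
(-0.041, 0.065, 0.089) [301.5 131.8]
(-0.069, 0.065, 0.089) [266.7 131.9]
(-0.041, -0.098, 0.089) [299.4 310.9]
(-0.069, -0.098, 0.089) [269.3 310.9]
(-0.073, 0.005, 0.075) [264.  199.9]
(-0.041, 0.038, 0.088) [301.1 165.1]
(0.079, 0.038, 0.088) [446.3 164.9]
```

View pics/w1.png

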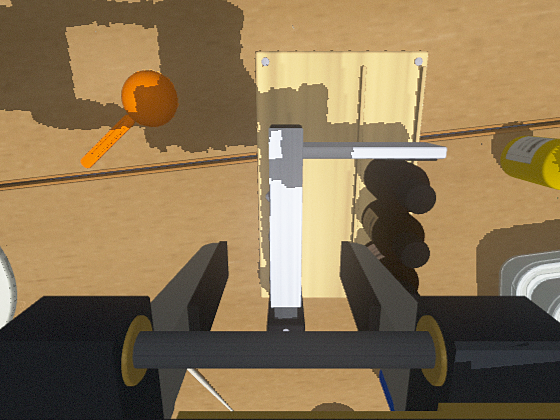

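Wrist view: the sleeve runs vertically, cols 270–302 and rows 126–306, with the stop bar at rows 145–160. It's centred between the fingers, but the observed rows differ about 5 px from prediction, so I'm checking the y offset with a ray cast.

```bash
python3 - <<'E'
from h import *
im,c=load('w1')
a=-.11;Rm=np.array([[np.cos(a),-np.sin(a)],[np.sin(a),np.cos(a)]])
g=cv2.cvtColor(im,cv2.COLOR_BGR2GRAY).astype(int)
print(g[112:140,280:292].mean(1).round()); print(g[296:316,280:292].mean(1).round())
print(g[138:166,330:345].mean(1).round())
print(g[220:230,262:310].mean(0).round()); print(g[180:205,258:280])
for n,u,v,z in [('end+',286,126,.089),('end-',286,306,.089),('L',270.5,220,.089),('R',301.5,220,.089),('b+L',257,52,.01),('b+R',427.5,52,.01),('b-',330,297,.01)]:
    print(n,((onplane(c,u,v,z)[:2]-[.4936,.0575])@Rm).round(4))
E
```

```text
[124. 123. 123. 122. 123. 123. 122. 124. 122. 123. 125. 130.  87.  55.
  56.  49. 133. 141. 152. 152. 149. 151. 151. 150. 149. 162. 160. 161.]
[238. 238. 238. 238. 238. 237. 238. 238. 238. 241. 255. 120.  94. 102.
 103. 102. 103. 103. 101. 101.]
[124. 125. 123. 126. 119. 118. 118. 118. 115. 136. 141. 144. 145. 143.
 143. 140. 139. 138. 137. 127. 130. 218. 215. 213. 213. 213. 213. 214.]
[147. 138. 140. 138. 136. 134. 128. 153. 248. 248. 245. 244. 244. 246.
 244. 243. 242. 242. 240. 243. 244. 245. 245. 245. 243. 243. 242. 241.
 243. 242. 244. 245. 247. 247. 246. 245. 245. 247. 251. 236. 226. 226.
 226. 227. 227. 228. 229. 227.]
[[176 221 241 173 134 135 132 137 129 130 114 251 255 171 117 246 255 255
  254 254 254 254]
 [179 218 242 172 134 136 141 134 130 129 114 251 253 250 251 251 251 249
  248 248 249 249]
 [172 217 244 176 132 136 138 135 134 130 113 251 251 246 248 248 246 245
  246 243 245 244]
 [179 219 246 178 134 138 140 136 132 131 117 234 252 248 246 246 245 245
  245 242 244 243]
 [179 218 168 134 139 137 137 139 136 135 127 150 215 246 247 246 246 246
  245 244 245 241]
 
[... 1308 characters left out ...]
06 155 129 140 142 143 133 127 135 150 109 176 249 249 246 245 244
  244 244 243 244]
 [142 206 240 168 136 138 138 136 136 117 136 108 166 249 249 246 245 246
  245 243 244 242]
 [143 200 242 171 134 138 139 137 136 135 119  99 175 249 249 244 246 246
  245 243 243 243]
 [138 198 241 170 134 142 141 136 136 133 129 115 176 248 248 245 245 245
  244 244 244 243]
 [139 194 240 168 139 137 140 136 138 136 131 119 180 250 249 246 246 245
  245 243 244 243]
 [124 195 241 172 135 139 137 139 137 136 135 114 176 250 249 245 245 246
  246 243 242 242]]
end+ [-0.0535  0.0696]
end- [-0.0535 -0.0929]
L [-0.0668 -0.0093]
R [-0.0401 -0.0093]
b+L [-0.0813  0.1363]
b+R [0.0838 0.136 ]
b- [-0.0015 -0.1293]
```

Call:
jog_arm:
  plan:
    - {"dx": 0.15,"dy": 0.25,"dz": -3,"twist": 0}
    - {"dx": 0,"dy": 0,"dz": -4,"twist": 0}
    - {"dx": 0,"dy": 0,"dz": -4,"twist": 0}
    - {"dx": 0,"dy": 0,"dz": -2.5,"twist": 0}
    - {"dx": 0,"dy": 0,"dz": -1.3,"twist": 0}
    - {"dx": 0,"dy": 0,"dz": 0,"twist": 0}
    - {"dx": 0,"dy": 0,"dz": 0,"twist": 0}
    - {"dx": 0,"dy": 0,"dz": 0,"twist": 0}

```text
time_s: 2.4
ee_pos: [0.4422, 0.0714, 0.0582]
tcp_rot: [2.339, 2.094, 0.003]
ft_force: [0.5, -0.0, 0.6]
grip_width: 0.0603
finger_force: 0.0
```

Call:
jog_arm:
  plan:
    - {"dx": 0,"dy": 0,"dz": 0,"twist": 0}
    - {"dx": 0,"dy": 0,"dz": 0,"twist": 0}
    - {"dx": 0,"dy": 0,"dz": 0,"twist": 0}
    - {"dx": 0,"dy": 0,"dz": 0,"twist": 0}
    - {"dx": 0,"dy": 0,"dz": 0,"twist": 0}
    - {"dx": 0,"dy": 0,"dz": 0,"twist": 0}
    - {"dx": 0,"dy": 0,"dz": 0,"twist": 0}
    - {"dx": 0,"dy": 0,"dz": 0,"twist": 0}
  fingers: 2.2
  force: 12

```text
time_s: 3.2
ee_pos: [0.4407, 0.071, 0.0566]
tcp_rot: [-2.342, -2.094, 0.001]
ft_force: [-3.0, 0.4, 3.1]
grip_width: 0.0276
finger_force: 12.0
```

```bash
python3 -c "
from workcell import robot
s=robot.read_state();print(s['ee_pos'],s['ft_force'],s['grip_width'],s['finger_force'],s['torque'])"
```

```text
[0.44071517 0.07103934 0.05662818] [-3.04052889  0.36603806  3.08957974] 0.02758566561369884 11.998634935298469 [-0.06187647  0.55283178 -0.09773264]
```

The fingers are shut on the sleeve: width 27.6 mm means the pad is flat on the wall, and the side force is only 3 N. Pulling gently along rack +y.

Call:
jog_arm:
  plan:
    - {"dx": 0.005,"dy": 0.05,"dz": 0,"twist": 0}
    - {"dx": 0.005,"dy": 0.05,"dz": 0,"twist": 0}

```text
time_s: 3.4
ee_pos: [0.4407, 0.0714, 0.0566]
tcp_rot: [2.341, 2.094, -0.003]
ft_force: [-4.0, -4.4, 3.9]
grip_width: 0.028
finger_force: 12.0
```

Call:
jog_arm:
  plan:
    - {"dx": 0.005,"dy": 0.05,"dz": 0,"twist": 0}
    - {"dx": 0,"dy": 0,"dz": 0,"twist": 0}

```text
time_s: 3.6
ee_pos: [0.4408, 0.0719, 0.0566]
tcp_rot: [2.341, 2.094, -0.003]
ft_force: [-4.7, -4.4, 4.6]
grip_width: 0.0279
finger_force: 12.0
```

Call:
jog_arm:
  plan:
    - {"dx": 0,"dy": 0.05,"dz": 0,"twist": 0}
    - {"dx": 0,"dy": 0,"dz": 0,"twist": 0}

```text
time_s: 3.8
ee_pos: [0.4409, 0.0723, 0.0566]
tcp_rot: [2.341, 2.094, -0.003]
ft_force: [-3.7, -4.5, 5.2]
grip_width: 0.0279
finger_force: 12.0
```

Call:
jog_arm:
  plan:
    - {"dx": 0,"dy": 0.05,"dz": 0,"twist": 0}
    - {"dx": 0,"dy": 0,"dz": 0,"twist": 0}

```text
time_s: 4.0
ee_pos: [0.4409, 0.0728, 0.0566]
tcp_rot: [2.341, 2.094, -0.002]
ft_force: [-3.6, -4.9, 4.4]
grip_width: 0.0277
finger_force: 12.0
```

Call:
jog_arm:
  plan:
    - {"dx": 0.005,"dy": 0.05,"dz": 0,"twist": 0}
    - {"dx": 0,"dy": 0,"dz": 0,"twist": 0}

```text
time_s: 4.2
ee_pos: [0.4409, 0.0733, 0.0566]
tcp_rot: [2.341, 2.094, -0.002]
ft_force: [-3.7, -3.9, 3.6]
grip_width: 0.0281
finger_force: 12.0
```

```bash
python3 - <<'E'
from h import *
c=snap('wrist','w2'); s=robot.read_state(); print(s['ee_pos'],s['ft_force'])
E
```

```text
[0.44096783 0.07330492 0.05662549] [-3.620703   -4.48440382  4.28065746]
```

Call:
jog_arm:
  plan:
    - {"dx": 0.005,"dy": 0.05,"dz": 0,"twist": 0}
    - {"dx": 0,"dy": 0,"dz": 0,"twist": 0}

```text
time_s: 4.45
ee_pos: [0.441, 0.0738, 0.0566]
tcp_rot: [2.341, 2.094, -0.002]
ft_force: [-4.8, -3.8, 4.4]
grip_width: 0.0281
finger_force: 12.0
```

```bash
python3 - <<'E'
from h import *
c=snap('wrist','w3'); s=robot.read_state(); print(s['ee_pos'],s['ft_force'])
a=load('w2')[0];d=cv2.absdiff(a,c['frame']).max(2)
print([(k,d[:,k:k+40].mean().round(1)) for k in range(0,560,40)])
E
```

```text
[0.44103201 0.07375234 0.05663465] [-3.29714209 -5.50393242  4.95736062]
[(0, np.float64(6.8)), (40, np.float64(6.6)), (80, np.float64(7.3)), (120, np.float64(5.9)), (160, np.float64(5.7)), (200, np.float64(5.4)), (240, np.float64(5.0)), (280, np.float64(5.0)), (320, np.float64(5.2)), (360, np.float64(5.7)), (400, np.float64(6.5)), (440, np.float64(6.8)), (480, np.float64(7.7)), (520, np.float64(7.7))]
```

View pics/w3.png

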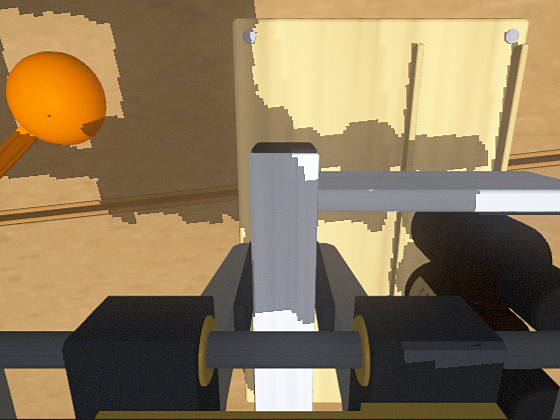

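The wrist view shows the fingers on the sleeve at (285,290), the sleeve end at row ~150 and the stop bar at row ~173. Comparing the two pictures tells whether the sleeve moves with the hand or slips.

```bash
python3 - <<'E'
from h import *
a=cv2.cvtColor(load('w2')[0],6).astype(np.float32);b=cv2.cvtColor(load('w3')[0],6).astype(np.float32)
for n,(r0,r1,c0,c1) in dict(sleeve_end=(135,170,256,314),stop=(165,225,330,520),board=(5,50,240,530),hand=(300,400,80,460)).items():
    print(n,cv2.phaseCorrelate(a[r0:r1,c0:c1],b[r0:r1,c0:c1],cv2.createHanningWindow((c1-c0,r1-r0),cv2.CV_32F)))
_,c=load('w3');al=-.11;Rm=np.array([[np.cos(al),-np.sin(al)],[np.sin(al),np.cos(al)]])
for r in (143,150,153): print(r,((onplane(c,286,r,.089)[:2]-[.4936,.0575])@Rm).round(4))
for u,v in ((250,36),(512,36)):print(((onplane(c,u,v,.01)[:2]-[.4936,.0575])@Rm).round(4))
E
```

```text
sleeve_end ((0.08443387456724594, 0.8654108761163073), 1.0290843575089066)
stop ((-0.04801152497229566, 0.2146945422399753), 0.9481745219892925)
board ((-0.13143576770292498, 1.3555997741839008), 0.9537244546678331)
hand ((-0.011743411017363314, 0.09153362485269412), 0.7933602527777354)
143 [-0.0529  0.0749]
150 [-0.0529  0.0722]
153 [-0.0529  0.071 ]
[-0.073   0.1278]
[0.0758 0.1278]
```

The sleeve mostly stayed while the pads slipped about 2.7 mm, since a 12 N grip is too weak. I'll open, go back over the button and grip harder.

Call:
jog_arm:
  plan:
    - {"dx": 0,"dy": 0,"dz": 0,"twist": 0}
    - {"dx": 0,"dy": 0,"dz": 0,"twist": 0}
    - {"dx": -0.05,"dy": -0.25,"dz": 0,"twist": 0}
    - {"dx": 0,"dy": 0,"dz": 0,"twist": 0}
    - {"dx": 0,"dy": 0,"dz": 0,"twist": 0}
    - {"dx": 0,"dy": 0,"dz": 0,"twist": 0}
  fingers: 4.5

```text
time_s: 5.1
ee_pos: [0.4408, 0.0721, 0.0566]
tcp_rot: [2.342, 2.094, 0.0]
ft_force: [-0.2, -1.0, 0.5]
grip_width: 0.045
finger_force: 0.0
```

Call:
jog_arm:
  plan:
    - {"dx": 0,"dy": 0,"dz": 0,"twist": 0}
    - {"dx": 0,"dy": 0,"dz": 0,"twist": 0}
    - {"dx": 0,"dy": 0,"dz": 0,"twist": 0}
    - {"dx": 0,"dy": 0,"dz": 0,"twist": 0}
    - {"dx": 0,"dy": 0,"dz": 0,"twist": 0}
  fingers: 2.2
  force: 30

```text
time_s: 5.6
ee_pos: [0.4408, 0.072, 0.0566]
tcp_rot: [2.342, 2.094, 0.0]
ft_force: [1.1, 0.3, -1.0]
grip_width: 0.0279
finger_force: 30.0
```

Call:
jog_arm:
  plan:
    - {"dx": 0.005,"dy": 0.05,"dz": 0,"twist": 0}
    - {"dx": 0,"dy": 0,"dz": 0,"twist": 0}

```text
time_s: 5.8
ee_pos: [0.4408, 0.0721, 0.0566]
tcp_rot: [2.341, 2.094, -0.001]
ft_force: [1.4, -3.3, -0.9]
grip_width: 0.028
finger_force: 30.0
```

Centred now: the side force is about 0. Continuing in half-millimetre steps.

Call:
jog_arm:
  plan:
    - {"dx": 0.005,"dy": 0.05,"dz": 0,"twist": 0}
    - {"dx": 0,"dy": 0,"dz": 0,"twist": 0}

```text
time_s: 6.0
ee_pos: [0.4409, 0.0725, 0.0566]
tcp_rot: [2.341, 2.094, -0.001]
ft_force: [0.7, -6.0, -0.9]
grip_width: 0.0276
finger_force: 30.0
```

Call:
jog_arm:
  plan:
    - {"dx": 0.005,"dy": 0.05,"dz": 0,"twist": 0}
    - {"dx": 0,"dy": 0,"dz": 0,"twist": 0}

```text
time_s: 6.2
ee_pos: [0.4409, 0.0728, 0.0566]
tcp_rot: [2.341, 2.094, -0.002]
ft_force: [0.4, -5.5, -0.8]
grip_width: 0.0279
finger_force: 30.0
```

Call:
jog_arm:
  plan:
    - {"dx": 0.005,"dy": 0.05,"dz": 0,"twist": 0}
    - {"dx": 0,"dy": 0,"dz": 0,"twist": 0}

```text
time_s: 6.4
ee_pos: [0.441, 0.0731, 0.0566]
tcp_rot: [2.341, 2.093, -0.002]
ft_force: [0.0, -6.1, -1.6]
grip_width: 0.0277
finger_force: 30.0
```

Call:
jog_arm:
  plan:
    - {"dx": 0.005,"dy": 0.05,"dz": 0,"twist": 0}
    - {"dx": 0,"dy": 0,"dz": 0,"twist": 0}

```text
time_s: 6.6
ee_pos: [0.441, 0.0734, 0.0566]
tcp_rot: [2.34, 2.093, -0.002]
ft_force: [-0.1, -7.1, -1.4]
grip_width: 0.0282
finger_force: 30.0
```

Call:
jog_arm:
  plan:
    - {"dx": 0.005,"dy": 0.05,"dz": 0,"twist": 0}
    - {"dx": 0,"dy": 0,"dz": 0,"twist": 0}

```text
time_s: 6.8
ee_pos: [0.441, 0.0739, 0.0566]
tcp_rot: [2.34, 2.093, -0.003]
ft_force: [-0.2, -7.7, -1.4]
grip_width: 0.0278
finger_force: 30.0
```

Call:
jog_arm:
  plan:
    - {"dx": 0.005,"dy": 0.05,"dz": 0,"twist": 0}
    - {"dx": 0,"dy": 0,"dz": 0,"twist": 0}

```text
time_s: 7.0
ee_pos: [0.4411, 0.0742, 0.0566]
tcp_rot: [2.34, 2.093, -0.003]
ft_force: [-0.4, -8.9, -1.5]
grip_width: 0.0275
finger_force: 30.0
```

Call:
jog_arm:
  plan:
    - {"dx": 0.005,"dy": 0.05,"dz": 0,"twist": 0}
    - {"dx": 0,"dy": 0,"dz": 0,"twist": 0}

```text
time_s: 7.2
ee_pos: [0.4411, 0.0744, 0.0566]
tcp_rot: [2.34, 2.093, -0.004]
ft_force: [-0.2, -10.0, -0.6]
grip_width: 0.0275
finger_force: 30.0
```

Call:
jog_arm:
  plan:
    - {"dx": 0.005,"dy": 0.05,"dz": 0,"twist": 0}
    - {"dx": 0,"dy": 0,"dz": 0,"twist": 0}

```text
time_s: 7.4
ee_pos: [0.4412, 0.0753, 0.0566]
tcp_rot: [2.34, 2.093, -0.003]
ft_force: [-0.7, -8.0, -0.7]
grip_width: 0.0276
finger_force: 30.0
```

Call:
jog_arm:
  plan:
    - {"dx": 0.005,"dy": 0.05,"dz": 0,"twist": 0}
    - {"dx": 0,"dy": 0,"dz": 0,"twist": 0}

```text
time_s: 7.6
ee_pos: [0.4414, 0.0768, 0.0566]
tcp_rot: [2.342, 2.094, 0.0]
ft_force: [2.5, -3.6, -1.6]
grip_width: 0.0277
finger_force: 30.0
```

Call:
jog_arm:
  plan:
    - {"dx": 0.005,"dy": 0.05,"dz": 0,"twist": 0}
    - {"dx": 0,"dy": 0,"dz": 0,"twist": 0}

```text
time_s: 7.8
ee_pos: [0.4414, 0.0774, 0.0566]
tcp_rot: [2.341, 2.094, -0.0]
ft_force: [2.0, -4.5, -2.0]
grip_width: 0.0277
finger_force: 30.0
```

```bash
python3 - <<'E'
from h import *
c=snap('wrist','w4'); b=cv2.cvtColor(c['frame'],6); a=cv2.cvtColor(load('w3')[0],6)
t=b[165:182,330:345].mean(1); print(t.round()); print(a[165:182,330:345].mean(1).round())
print(b[136:160,270:285].mean(1).round()); print(a[136:160,270:285].mean(1).round())
E
```

```text
[173. 197. 203. 131. 118. 125. 123. 126. 122. 122. 122. 124. 123. 122.
 124. 124. 122.]
[132. 141. 204. 203. 202. 209. 130. 118. 123. 125. 125. 123. 121. 122.
 123. 124. 122.]
[135. 140. 119.  62.  60.  61.  63.  63.  61.  64.  63.  58.  83. 142.
 144. 146. 145. 145. 145. 145. 144. 144. 145. 144.]
[133. 134. 135. 133. 136. 145.  77.  55.  58.  58.  58.  57.  58.  59.
  60.  56.  59. 139. 142. 145. 144. 143. 144. 143.]
```

The force peaked at 10 N and fell to about 4 N, so the button is under the wall. I'll reduce the grip so the pads slip safely at the dead stop, then slide.

Call:
jog_arm:
  plan:
    - {"dx": 0.02,"dy": 0.2,"dz": 0,"twist": 0}
    - {"dx": 0.02,"dy": 0.2,"dz": 0,"twist": 0}
    - {"dx": 0.02,"dy": 0.2,"dz": 0,"twist": 0}
    - {"dx": 0,"dy": 0,"dz": 0,"twist": 0}
  force: 17

```text
time_s: 8.25
ee_pos: [0.4421, 0.0837, 0.0566]
tcp_rot: [2.341, 2.094, 0.001]
ft_force: [2.8, -3.2, -3.1]
grip_width: 0.0283
finger_force: 17.0
```

Call:
jog_arm:
  plan:
    - {"dx": 0.035,"dy": 0.3,"dz": 0,"twist": 0}
    - {"dx": 0.03,"dy": 0.3,"dz": 0,"twist": 0}
    - {"dx": 0.035,"dy": 0.3,"dz": 0,"twist": 0}
    - {"dx": 0.03,"dy": 0.3,"dz": 0,"twist": 0}
    - {"dx": 0.035,"dy": 0.3,"dz": 0,"twist": 0}
    - {"dx": 0.03,"dy": 0.3,"dz": 0,"twist": 0}
    - {"dx": 0.035,"dy": 0.3,"dz": 0,"twist": 0}
    - {"dx": 0.03,"dy": 0.3,"dz": 0,"twist": 0}
    - {"dx": 0.035,"dy": 0.3,"dz": 0,"twist": 0}
    - {"dx": 0.03,"dy": 0.3,"dz": 0,"twist": 0}
    - {"dx": 0,"dy": 0,"dz": 0,"twist": 0}

```text
time_s: 9.35
ee_pos: [0.4455, 0.1138, 0.0566]
tcp_rot: [2.342, 2.094, 0.001]
ft_force: [4.3, -2.8, -3.7]
grip_width: 0.0279
finger_force: 17.0
```

```bash
python3 - <<'E'
from h import *
c=snap('wrist','w5'); b=cv2.cvtColor(c['frame'],6)
print(b[160:182,330:345].mean(1).round()); print(b[134:160,270:285].mean(1).round())
E
```

```text
[138. 136. 135. 138. 184. 181. 203. 210. 134. 120. 127. 126. 127. 124.
 125. 125. 125. 125. 124. 126. 125. 125.]
[136. 136. 138. 143.  98.  61.  58.  61.  62.  61.  63.  65.  64.  57.
  84. 145. 147. 148. 147. 147. 147. 146. 148. 147. 147. 147.]
```

The sleeve moves with the hand, with the slide at about 41 mm. Slow steps to feel for the snap.

Call:
jog_arm:
  plan:
    - {"dx": 0.02,"dy": 0.1,"dz": 0.02,"twist": 0}
    - {"dx": 0.02,"dy": 0.1,"dz": 0.02,"twist": 0}
    - {"dx": 0.02,"dy": 0.1,"dz": 0,"twist": 0}
    - {"dx": 0.01,"dy": 0.1,"dz": 0,"twist": 0}
    - {"dx": 0.01,"dy": 0.1,"dz": 0,"twist": 0}
    - {"dx": 0.01,"dy": 0.1,"dz": 0,"twist": 0}
    - {"dx": 0,"dy": 0,"dz": 0,"twist": 0}

```text
time_s: 10.1
ee_pos: [0.4461, 0.1193, 0.0567]
tcp_rot: [2.341, 2.094, 0.0]
ft_force: [4.5, -4.4, -7.2]
grip_width: 0.028
finger_force: 17.0
```

Call:
jog_arm:
  plan:
    - {"dx": 0.01,"dy": 0.1,"dz": 0,"twist": 0}
    - {"dx": 0.01,"dy": 0.1,"dz": 0,"twist": 0}
    - {"dx": 0.01,"dy": 0.1,"dz": 0,"twist": 0}
    - {"dx": 0,"dy": 0,"dz": 0,"twist": 0}

```text
time_s: 10.5
ee_pos: [0.4464, 0.1222, 0.0566]
tcp_rot: [2.341, 2.094, 0.0]
ft_force: [5.3, -5.0, -6.5]
grip_width: 0.0276
finger_force: 17.0
```

Call:
jog_arm:
  plan:
    - {"dx": 0.01,"dy": 0.1,"dz": 0,"twist": 0}
    - {"dx": 0.01,"dy": 0.1,"dz": 0,"twist": 0}
    - {"dx": 0,"dy": 0,"dz": 0,"twist": 0}

```text
time_s: 10.8
ee_pos: [0.4468, 0.125, 0.0566]
tcp_rot: [-2.342, -2.093, -0.002]
ft_force: [6.6, 0.6, -7.0]
grip_width: 0.028
finger_force: 17.0
```

Call:
jog_arm:
  plan:
    - {"dx": 0.01,"dy": 0.1,"dz": 0,"twist": 0}
    - {"dx": 0.01,"dy": 0.1,"dz": 0,"twist": 0}
    - {"dx": 0,"dy": 0,"dz": 0,"twist": 0}

```text
time_s: 11.1
ee_pos: [0.4469, 0.1266, 0.0566]
tcp_rot: [2.342, 2.094, 0.001]
ft_force: [5.3, -2.7, -6.6]
grip_width: 0.0279
finger_force: 17.0
```

Call:
jog_arm:
  plan:
    - {"dx": 0.015,"dy": 0.1,"dz": -0.04,"twist": 0}
    - {"dx": 0,"dy": 0,"dz": 0,"twist": 0}

```text
time_s: 11.3
ee_pos: [0.4471, 0.1278, 0.0566]
tcp_rot: [-2.342, -2.094, -0.001]
ft_force: [4.3, -1.1, -4.3]
grip_width: 0.0278
finger_force: 17.0
```

Call:
jog_arm:
  plan:
    - {"dx": 0.01,"dy": 0.1,"dz": 0,"twist": 0}
    - {"dx": 0,"dy": 0,"dz": 0,"twist": 0}

```text
time_s: 11.5
ee_pos: [0.4472, 0.1286, 0.0566]
tcp_rot: [2.342, 2.094, 0.001]
ft_force: [4.3, -3.5, -4.2]
grip_width: 0.0282
finger_force: 17.0
```

Call:
jog_arm:
  plan:
    - {"dx": 0.01,"dy": 0.1,"dz": 0,"twist": 0}
    - {"dx": 0,"dy": 0,"dz": 0,"twist": 0}

```text
time_s: 11.7
ee_pos: [0.4473, 0.1295, 0.0566]
tcp_rot: [2.342, 2.094, 0.0]
ft_force: [4.4, -3.0, -2.7]
grip_width: 0.0279
finger_force: 17.0
```

Call:
jog_arm:
  plan:
    - {"dx": 0.01,"dy": 0.1,"dz": 0,"twist": 0}
    - {"dx": 0,"dy": 0,"dz": 0,"twist": 0}

```text
time_s: 11.9
ee_pos: [0.4473, 0.1303, 0.0566]
tcp_rot: [2.341, 2.094, -0.0]
ft_force: [4.4, -3.4, -4.0]
grip_width: 0.0281
finger_force: 17.0
```

Call:
jog_arm:
  plan:
    - {"dx": 0.01,"dy": 0.1,"dz": 0,"twist": 0}
    - {"dx": 0,"dy": 0,"dz": 0,"twist": 0}

```text
time_s: 12.1
ee_pos: [0.4474, 0.1307, 0.0566]
tcp_rot: [2.34, 2.093, -0.002]
ft_force: [3.5, -6.3, -3.3]
grip_width: 0.0278
finger_force: 17.0
```

Call:
jog_arm:
  plan:
    - {"dx": 0.01,"dy": 0.1,"dz": 0,"twist": 0}
    - {"dx": 0,"dy": 0,"dz": 0,"twist": 0}

```text
time_s: 12.3
ee_pos: [0.4474, 0.131, 0.0566]
tcp_rot: [2.34, 2.093, -0.003]
ft_force: [3.1, -10.1, -2.8]
grip_width: 0.0277
finger_force: 17.0
```

```bash
python3 - <<'E'
from h import *
c=snap('wrist','w6'); b=cv2.cvtColor(c['frame'],6)
print(b[160:182,330:345].mean(1).round()); print(b[134:160,270:285].mean(1).round())
print(robot.read_state()['ft_force'])
E
```

```text
[134. 134. 134. 133. 127. 181. 198. 193. 128. 122. 125. 126. 126. 124.
 123. 123. 125. 125. 124. 126. 126. 124.]
[137. 137. 138. 143. 120.  57.  53.  56.  55.  58.  57.  57.  59.  54.
  60. 141. 145. 146. 146. 145. 145. 145. 145. 145. 146. 145.]
[ 3.27279139 -9.75262914 -3.11604882]
```

The sleeve stopped dead at about 58 mm with force rising steeply to 10 N, so the button has snapped out. I'll relieve the load, open and look.

Call:
jog_arm:
  plan:
    - {"dx": -0.01,"dy": -0.1,"dz": 0,"twist": 0}
    - {"dx": 0,"dy": -0.05,"dz": 0,"twist": 0}
    - {"dx": 0,"dy": 0,"dz": 0,"twist": 0}

```text
time_s: 12.65
ee_pos: [0.4474, 0.1307, 0.0566]
tcp_rot: [2.341, 2.094, -0.0]
ft_force: [4.1, -3.5, -3.5]
grip_width: 0.0277
finger_force: 17.0
```

Call:
jog_arm:
  plan:
    - {"dx": 0,"dy": 0,"dz": 0,"twist": 0}
    - {"dx": 0,"dy": 0,"dz": 0,"twist": 0}
    - {"dx": 0,"dy": 0,"dz": 0,"twist": 0}
    - {"dx": 0,"dy": 0,"dz": 3,"twist": 0}
    - {"dx": 0,"dy": 0,"dz": 5,"twist": 0}
    - {"dx": 0,"dy": 0,"dz": 5,"twist": 0}
    - {"dx": 0,"dy": 0,"dz": 2,"twist": 0}
    - {"dx": 0,"dy": 0,"dz": 0,"twist": 0}
  fingers: 6

```text
time_s: 13.45
ee_pos: [0.4495, 0.1314, 0.2106]
tcp_rot: [2.338, 2.091, 0.01]
ft_force: [-0.2, 0.2, -0.4]
grip_width: 0.06
finger_force: 0.0
```

```bash
python3 - <<'E'
from h import *
c=snap('scene','s1'); d=snap('top','top1'); im=c['frame']; t=d['frame']
a=cv2.resize(im[190:275,180:290],None,fx=7,fy=7,interpolation=cv2.INTER_CUBIC)
cv2.imwrite('pics/crop2.png',a[:595,:770])
# spare: caps/feet from both views
for n,f,r in (('top',t,(180,225,390,430)),('scene',im,(225,290,385,430))):
    h=cv2.cvtColor(f,cv2.COLOR_BGR2HSV)[r[0]:r[1],r[2]:r[3]]
    m=cv2.inRange(h,(0,0,0),(180,255,55)); ct=max(cv2.findContours(m,0,1)[0],key=cv2.contourArea)
    bx=cv2.boundingRect(ct); print(n,bx[0]+r[2],bx[1]+r[0],bx[2:],cv2.contourArea(ct)); 
    for row in range(m.shape[0]):
        q=np.flatnonzero(m[row]); 
        if len(q) and row%3==0: print(row+r[0],q[0]+r[2],q[-1]+r[2],end='; ')
    print()
E
```

```text
top 399 191 (22, 19) 270.0
192 408 418; 195 404 420; 198 401 420; 201 399 419; 204 399 416; 207 401 411; 
scene 394 233 (22, 43) 519.0
234 405 412; 237 404 414; 240 403 413; 243 401 413; 246 398 413; 249 398 415; 252 397 415; 255 396 415; 258 396 414; 261 395 406; 264 394 405; 267 394 404; 270 394 404; 273 396 410;
```

View pics/crop2.png

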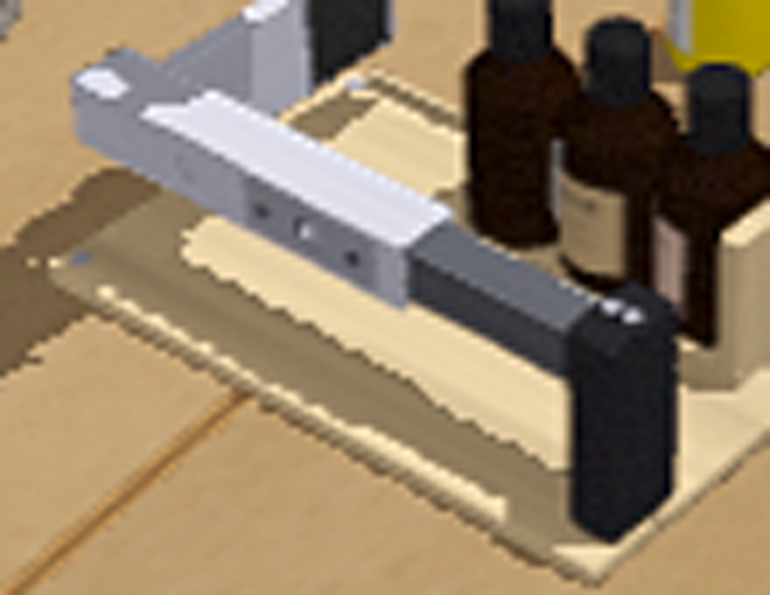

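The strip hole now shows the bright button at crop (305,230), and the stop is clear of the last bottle, so it has snapped. Locating the spare next.

```bash
python3 - <<'E'
from h import *
_,t=load('top1');_,s=load('s1')
print('top cap',onplane(t,415.5,195.8,.104),'base',onplane(t,407.3,201.3,.0))
print('scene cap',onplane(s,409,236.5,.102))
al=-.11;Rm=np.array([[np.cos(al),-np.sin(al)],[np.sin(al),np.cos(al)]])
im=load('top1')[0]; h=cv2.cvtColor(im,cv2.COLOR_BGR2HSV)
# neighbours
for n,(u,v,z) in dict(petal=(400,237,.093),blue=(362.6,206.7,.104)).items(): print(n,onplane(t,u,v,z))
# stop & row_2 in rack frame (top view)
m=cv2.inRange(h,(0,0,110),(180,60,255)); print('stop cols at rows',[(r,np.flatnonzero(m[r,205:250])[[0,-1]]+205) for r in (203,207,211,215,220) if m[r,205:250].any()])
d=cv2.inRange(h,(0,0,0),(180,255,45)); print('dark',[(r,(np.flatnonzero(d[r,225:320])+225)[[0,-1]]) for r in (204,208,212,216,220)if d[r,225:320].any()])
for n,(u,v) in dict(cap0=(297,209),cap1=(280,207),cap2=(262,206)).items(): print(n,((onplane(t,u,v,.114)[:2]-[.4936,.0575])@Rm).round(4))
E
```

```text
top cap [ 0.57974207 -0.32968309  0.104     ] base [ 0.58476158 -0.33719178  0.        ]
scene cap [ 0.58143893 -0.3327673   0.102     ]
petal [ 0.47552779 -0.28916159  0.093     ]
blue [ 0.55075498 -0.19481112  0.104     ]
stop cols at rows [(203, array([205, 235])), (207, array([205, 235])), (211, array([205, 235])), (215, array([205, 235])), (220, array([205, 235]))]
dark [(204, array([258, 264])), (208, array([255, 299])), (212, array([254, 303])), (216, array([256, 303])), (220, array([259, 302]))]
cap0 [ 0.0576 -0.0799]
cap1 [ 0.0577 -0.0368]
cap2 [0.055  0.0086]
```

The top and scene estimates agree: spare at about (0.582,−0.333). Moving above it with the closing line along world y, clear of the petal jar and the box.

Call:
jog_arm:
  plan:
    - {"dx": 1.1,"dy": -3.9,"dz": 0,"twist": -7}
    - {"dx": 1.1,"dy": -3.9,"dz": 0,"twist": -7}
    - {"dx": 1.1,"dy": -3.9,"dz": 0,"twist": -7}
    - {"dx": 1.1,"dy": -3.9,"dz": 0,"twist": -7}
    - {"dx": 1.1,"dy": -3.9,"dz": 0,"twist": -7}
    - {"dx": 1.1,"dy": -3.9,"dz": 0,"twist": -7}
    - {"dx": 1.1,"dy": -3.9,"dz": 0,"twist": -7}
    - {"dx": 1.1,"dy": -3.9,"dz": 0,"twist": -7}
    - {"dx": 1.1,"dy": -3.9,"dz": 0,"twist": -7}
    - {"dx": 1.1,"dy": -3.9,"dz": 0,"twist": -7}
    - {"dx": 1.1,"dy": -3.8,"dz": 0,"twist": -7}
    - {"dx": 1.1,"dy": -3.6,"dz": 0,"twist": -7}
  fingers: 7

```text
time_s: 14.75
ee_pos: [0.5782, -0.3336, 0.2028]
tcp_rot: [-3.138, 0.02, 0.007]
ft_force: [-0.0, -0.1, -0.2]
grip_width: 0.0702
finger_force: 0.0
```

Call:
jog_arm:
  plan:
    - {"dx": 0,"dy": 0,"dz": 0,"twist": 0}
    - {"dx": 0,"dy": 0,"dz": 0,"twist": 0}
    - {"dx": 0,"dy": 0,"dz": 0,"twist": 0}

```text
time_s: 15.05
ee_pos: [0.5786, -0.3313, 0.2049]
tcp_rot: [-3.139, 0.008, 0.004]
ft_force: [-0.0, 0.5, 0.7]
grip_width: 0.0702
finger_force: 0.0
```

```bash
python3 - <<'E'
from h import *
from scipy.spatial.transform import Rotation as R
c=snap('wrist','w7'); s=robot.read_state(); print(s['time_s'],s['ee_pos'],s['joint_pos'].round(2)); print(R.from_rotvec(s['tcp_rot']).as_matrix().round(3))
p=s['ee_pos'];print('cap exp',proj(c,[.582,-.333,.104]),'base exp',proj(c,[.582,-.333,0]),'tcp axis at .104',proj(c,[p[0],p[1],.104]))
E
```

```text
15.1 [ 0.57884341 -0.33129518  0.20553774] [-0.7   0.4   1.32  0.    1.42  0.88]
[[ 1.    -0.005 -0.002]
 [-0.005 -1.     0.002]
 [-0.002 -0.002 -1.   ]]
cap exp [286.68863461 204.09416496] base exp [286.09632712 179.38945712] tcp axis at .104 [284.59231974 207.86048701]
```

View pics/w7.png

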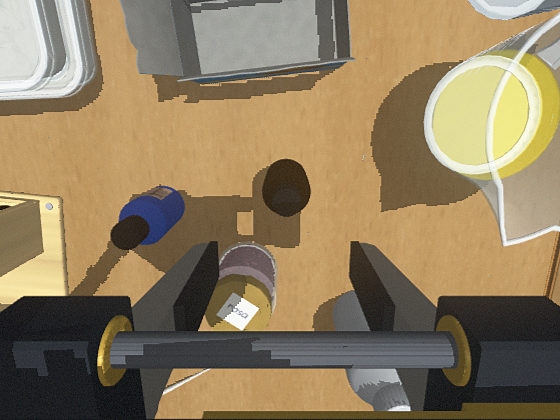

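The brown bottle is at (286,187), with the cap near (291,200) and the base near (286,180). It matches my estimate within 3 mm. The blue decoy at (150,215), the petal jar at (245,285) and the box are all clear of the fingers. Descending.

Call:
jog_arm:
  plan:
    - {"dx": 0.2,"dy": -0.2,"dz": -3.4,"twist": 0}
    - {"dx": 0.2,"dy": -0.1,"dz": -4,"twist": 0}
    - {"dx": 0,"dy": 0,"dz": -4,"twist": 0}
    - {"dx": 0,"dy": 0,"dz": -3,"twist": 0}
    - {"dx": 0,"dy": 0,"dz": -2,"twist": 0}
    - {"dx": 0,"dy": 0,"dz": -1,"twist": 0}
    - {"dx": 0,"dy": 0,"dz": 0,"twist": 0}
    - {"dx": 0,"dy": 0,"dz": 0,"twist": 0}
    - {"dx": 0,"dy": 0,"dz": 0,"twist": 0}

```text
time_s: 16.0
ee_pos: [0.5844, -0.3367, 0.0347]
tcp_rot: [3.139, -0.01, 0.004]
ft_force: [-0.1, -0.6, -0.8]
grip_width: 0.0698
finger_force: 0.0
```

Call:
jog_arm:
  plan:
    - {"dx": 0,"dy": 0,"dz": 0,"twist": 0}
    - {"dx": 0,"dy": 0,"dz": 0,"twist": 0}
    - {"dx": 0,"dy": 0,"dz": 0,"twist": 0}
    - {"dx": 0,"dy": 0,"dz": 0,"twist": 0}
    - {"dx": 0,"dy": 0,"dz": 0,"twist": 0}
    - {"dx": 0,"dy": 0,"dz": 0,"twist": 0}
  fingers: 3.5
  force: 20

```text
time_s: 16.6
ee_pos: [0.5835, -0.3356, 0.033]
tcp_rot: [-3.141, 0.011, -0.0]
ft_force: [0.1, 2.9, 4.3]
grip_width: 0.0437
finger_force: 20.0
```

Call:
jog_arm:
  plan:
    - {"dx": 0,"dy": 0,"dz": 1,"twist": 0}
    - {"dx": 0,"dy": 0,"dz": 1,"twist": 0}
    - {"dx": 0,"dy": 0,"dz": 0,"twist": 0}

```text
time_s: 16.9
ee_pos: [0.5843, -0.3373, 0.0548]
tcp_rot: [3.139, -0.011, 0.004]
ft_force: [0.5, -0.8, -1.5]
grip_width: 0.044
finger_force: 20.0
```

Holding the spare (width 44 mm). Lifting and carrying it over the gap.

Call:
jog_arm:
  plan:
    - {"dx": 0,"dy": 0,"dz": 2,"twist": 0}
    - {"dx": 0,"dy": 0,"dz": 3,"twist": 0}
    - {"dx": 0,"dy": 0,"dz": 3,"twist": 0}
    - {"dx": 0,"dy": 0,"dz": 3,"twist": 0}
    - {"dx": 0,"dy": 1,"dz": 3,"twist": 2}
    - {"dx": -0.2,"dy": 2,"dz": 1,"twist": 6}
    - {"dx": -0.2,"dy": 3,"dz": 0,"twist": 6}
    - {"dx": -0.2,"dy": 3,"dz": 0,"twist": 6}
    - {"dx": -0.2,"dy": 3,"dz": 0,"twist": 6}
    - {"dx": -0.3,"dy": 3,"dz": 0,"twist": 6}
    - {"dx": -0.3,"dy": 3,"dz": 0,"twist": 6}
    - {"dx": -0.3,"dy": 3,"dz": 0,"twist": 6}

```text
time_s: 18.1
ee_pos: [0.5659, -0.125, 0.2026]
tcp_rot: [2.914, 1.172, 0.0]
ft_force: [0.1, 0.5, -2.6]
grip_width: 0.044
finger_force: 20.0
```

Call:
jog_arm:
  plan:
    - {"dx": -0.2,"dy": 3,"dz": 0,"twist": 6}
    - {"dx": -0.2,"dy": 3,"dz": 0,"twist": 6}
    - {"dx": -0.2,"dy": 3,"dz": 0,"twist": 6}
    - {"dx": -0.2,"dy": 3,"dz": 0,"twist": 6}
    - {"dx": -0.2,"dy": 3,"dz": 0,"twist": 6}
    - {"dx": -0.2,"dy": 3,"dz": 0,"twist": 6}
    - {"dx": -0.2,"dy": 3,"dz": 0,"twist": 4}
    - {"dx": -0.1,"dy": 2,"dz": 0,"twist": 0}
    - {"dx": 0,"dy": 1,"dz": 0,"twist": 0}
    - {"dx": 0,"dy": 0,"dz": 0,"twist": 0}
    - {"dx": 0,"dy": 0,"dz": 0,"twist": 0}

```text
time_s: 19.2
ee_pos: [0.5514, 0.1132, 0.2026]
tcp_rot: [2.342, 2.093, -0.001]
ft_force: [0.2, -0.1, -1.6]
grip_width: 0.044
finger_force: 20.0
```

```bash
python3 - <<'E'
from h import *
from scipy.spatial.transform import Rotation as R
c=snap('wrist','w8'); snap('top','top2'); s=robot.read_state(); print(s['time_s'],s['ee_pos'],s['ft_force'],s['grip_width']); print(R.from_rotvec(s['tcp_rot']).as_matrix().round(3))
al=-.11;Rm=np.array([[np.cos(al),-np.sin(al)],[np.sin(al),np.cos(al)]])
print('ee rack',((s['ee_pos'][:2]-[.4936,.0575])@Rm).round(4))
T=lambda x,y,z:np.r_[Rm@[x,y]+[.4936,.0575],z]
for p in [(.05,.096,.088),(.05,.108,.088),(.05,.008,.114),(.085,.135,.01),(-.085,.135,.01)]: print(p,proj(c,T(*p)).round(1))
E
```

```text
19.3 [0.55144775 0.11289438 0.20256521] [-0.65691807  0.84527444 -1.47299759] 0.04374079079396343
[[ 0.113  0.994  0.   ]
 [ 0.994 -0.113 -0.   ]
 [-0.     0.    -1.   ]]
ee rack [0.0514 0.0614]
(0.05, 0.096, 0.088) [281.8 164.2]
(0.05, 0.108, 0.088) [281.8 149.5]
(0.05, 0.008, 0.114) [281.9 276.1]
(0.085, 0.135, 0.01) [316.8 114.3]
(-0.085, 0.135, 0.01) [148.5 114.4]
```

View pics/w8.png

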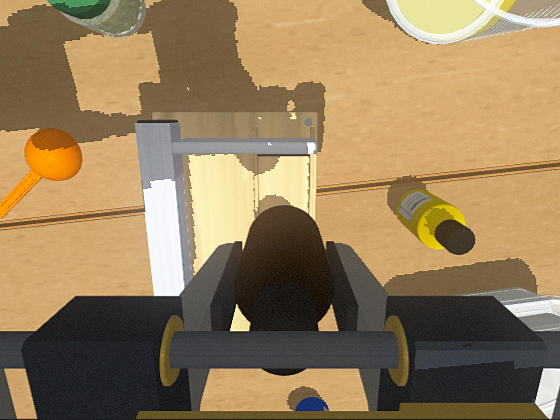

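The bottle is held upright. The stop bar is at rows 140–154 with its face at rack y ≈ 0.10, the inner lip at col 257 and the board's right edge at col 316. The trough line matches the hand's x within 1 mm, so I'm shifting +5.5 mm along the row and lowering.

Call:
jog_arm:
  plan:
    - {"dx": 0.06,"dy": 0.55,"dz": -1,"twist": 0}
    - {"dx": 0,"dy": 0,"dz": -2,"twist": 0}
    - {"dx": 0,"dy": 0,"dz": -2,"twist": 0}
    - {"dx": 0,"dy": 0,"dz": -2,"twist": 0}
    - {"dx": 0,"dy": 0,"dz": -2,"twist": 0}
    - {"dx": 0,"dy": 0,"dz": -2,"twist": 0}
    - {"dx": 0,"dy": 0,"dz": -1.5,"twist": 0}
    - {"dx": 0,"dy": 0,"dz": 0,"twist": 0}
    - {"dx": 0,"dy": 0,"dz": 0,"twist": 0}

```text
time_s: 20.2
ee_pos: [0.552, 0.1195, 0.0777]
tcp_rot: [-2.342, -2.094, 0.0]
ft_force: [0.2, 0.8, -1.1]
grip_width: 0.0442
finger_force: 20.0
```

Call:
jog_arm:
  plan:
    - {"dx": 0,"dy": 0,"dz": -1,"twist": 0}
    - {"dx": 0,"dy": 0,"dz": -1,"twist": 0}
    - {"dx": 0,"dy": 0,"dz": 0,"twist": 0}
    - {"dx": 0,"dy": 0,"dz": 0,"twist": 0}
    - {"dx": 0,"dy": 0,"dz": 0,"twist": 0}

```text
time_s: 20.7
ee_pos: [0.5521, 0.1196, 0.0579]
tcp_rot: [2.342, 2.094, 0.001]
ft_force: [0.5, 0.6, -2.3]
grip_width: 0.0441
finger_force: 20.0
```

Call:
jog_arm:
  plan:
    - {"dx": 0,"dy": 0,"dz": -0.5,"twist": 0}
    - {"dx": 0,"dy": 0,"dz": -0.3,"twist": 0}
    - {"dx": 0,"dy": 0,"dz": 0,"twist": 0}
    - {"dx": 0,"dy": 0,"dz": 0,"twist": 0}
    - {"dx": 0,"dy": 0,"dz": 0,"twist": 0}

```text
time_s: 21.2
ee_pos: [0.552, 0.1195, 0.0497]
tcp_rot: [2.342, 2.094, 0.0]
ft_force: [-0.4, -0.4, -1.7]
grip_width: 0.0442
finger_force: 20.0
```

Call:
jog_arm:
  plan:
    - {"dx": 0,"dy": 0,"dz": -0.2,"twist": 0}
    - {"dx": 0,"dy": 0,"dz": -0.2,"twist": 0}
    - {"dx": 0,"dy": 0,"dz": -0.1,"twist": 0}
    - {"dx": 0,"dy": 0,"dz": 0,"twist": 0}
    - {"dx": 0,"dy": 0,"dz": 0,"twist": 0}

```text
time_s: 21.7
ee_pos: [0.5518, 0.1195, 0.0446]
tcp_rot: [-2.342, -2.094, 0.0]
ft_force: [0.3, -1.3, -2.1]
grip_width: 0.0438
finger_force: 20.0
```

Call:
jog_arm:
  plan:
    - {"dx": 0,"dy": 0,"dz": -0.1,"twist": 0}
    - {"dx": 0,"dy": 0,"dz": 0,"twist": 0}
    - {"dx": 0,"dy": 0,"dz": 0,"twist": 0}

```text
time_s: 22.0
ee_pos: [0.5518, 0.1195, 0.0436]
tcp_rot: [-2.342, -2.094, 0.0]
ft_force: [-1.0, -0.2, -1.4]
grip_width: 0.0439
finger_force: 20.0
```

Call:
jog_arm:
  plan:
    - {"dx": 0,"dy": 0,"dz": -0.1,"twist": 0}
    - {"dx": 0,"dy": 0,"dz": 0,"twist": 0}
    - {"dx": 0,"dy": 0,"dz": 0,"twist": 0}

```text
time_s: 22.3
ee_pos: [0.5521, 0.1195, 0.043]
tcp_rot: [2.342, 2.094, 0.0]
ft_force: [-0.8, -0.7, 2.1]
grip_width: 0.0436
finger_force: 20.0
```

Call:
jog_arm:
  plan:
    - {"dx": 0,"dy": 0,"dz": -0.05,"twist": 0}
    - {"dx": 0,"dy": 0,"dz": 0,"twist": 0}
    - {"dx": 0,"dy": 0,"dz": 0,"twist": 0}

```text
time_s: 22.6
ee_pos: [0.5521, 0.1195, 0.0429]
tcp_rot: [2.342, 2.094, 0.0]
ft_force: [-2.0, -0.2, 6.3]
grip_width: 0.0441
finger_force: 20.0
```

The foot rests on the floor at exactly the expected height. Release and rise.

Call:
jog_arm:
  plan:
    - {"dx": 0,"dy": 0,"dz": 0,"twist": 0}
    - {"dx": 0,"dy": 0,"dz": 0,"twist": 0}
    - {"dx": 0,"dy": 0,"dz": 0,"twist": 0}
    - {"dx": 0,"dy": 0,"dz": 0,"twist": 0}
    - {"dx": 0,"dy": 0,"dz": 2,"twist": 0}
    - {"dx": 0,"dy": 0,"dz": 4,"twist": 0}
    - {"dx": 0,"dy": 0,"dz": 5,"twist": 0}
    - {"dx": 0,"dy": 0,"dz": 5,"twist": 0}
    - {"dx": -3,"dy": 2,"dz": 3,"twist": 0}
    - {"dx": -4,"dy": 3,"dz": 0,"twist": 0}
    - {"dx": -4,"dy": 3,"dz": 0,"twist": 0}
    - {"dx": 0,"dy": 0,"dz": 0,"twist": 0}
  fingers: 6.5

```text
time_s: 23.8
ee_pos: [0.438, 0.2023, 0.2321]
tcp_rot: [-2.336, -2.098, 0.0]
ft_force: [0.5, 0.5, -0.2]
grip_width: 0.0648
finger_force: 0.0
```

```bash
python3 - <<'E'
from h import *
c=snap('scene','s3'); cv2.imwrite('pics/crop3.png',cv2.resize(c['frame'][150:290,170:430],None,fx=3,fy=3,interpolation=cv2.INTER_CUBIC)); print(robot.read_state()['ft_force'])
E
```

```text
[0.63454299 0.04235132 0.41907516]
```

View pics/crop3.png

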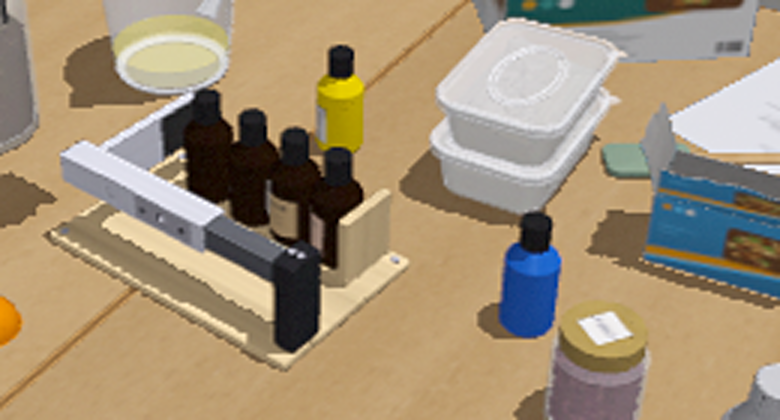

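Four brown bottles stand upright in the row, with caps at crop (207,105), (252,125), (295,143) and (338,163). The stop is beyond the spare, the button is out in the strip hole at (160,215), and the jars and decoys are where they were. Handing in.

```bash
python3 -c "
from workcell import robot
print(robot.sign_off())"
```

```text
the job is handed in; nothing more can be done
None
```

I handed the job in at about 24 s. The sleeve is out about 58 mm with the button snapped into the next hole, and the spare brown bottle stands upright between the last bottle and the stop. The other bottles and the petal jar look undisturbed in the final picture; the small jar was out of its frame, and the hand-in returned no verdict.

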